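Raise the recipe stand's ledge one hole and clamp the tile under its stop

TASK

The printed tile sits too low on the sloping recipe stand. Press in the spring pin that sticks out of the side of the ledge's tube, slide the ledge with the tile on it up the slope until the pin springs out through the next hole, then lower the top stop gently until it touches the tile's upper edge and fold the clamp lever beside it fully down. Leave the tile lying flat in the stand and the other things on the worktop where they are.

Things in the scene. Friction and masses are not known exactly. Their poses are not given: they have to be found in the camera images.
- mast: Aluminium mast of the fixed wooden recipe stand, 26 mm wide, sloping 38 degrees from level between two rails; origin at its lower end, on its centre line. Axes of the whole slope, meant in all entries below: x up the slope, y level towards the side where pin and lever stick out, z square out of the open face. The base plate's top is 16 mm under the origin.
- pin_seat (a point): Fixed point on the mast's centre line, 56 mm up the slope, at the spring pin. Round it runs the ledge's tube: 36 mm across y (sides at +-18 mm), 22 mm deep in z (+-11 mm), from 52 mm below this point to 46 mm above it (ledge's underside) at the start; both its sides are free. Axes as the slope's.
- pin (a joint): Round-ended steel pin, 12 mm thick, at pin_seat, sticking 9 mm out of the tube's +y side. 0 fully out; grows (m) as pressed towards -y; 0.009 flush; 1.5 to 4 N. Out, it blocks the tube; flush, it slips under the tube's wall as the tube moves. A pinch across y with one pad over the pin presses it, and the same grip draws the tube up; the pin stays where it is along the slope.
- ledge (a joint): Slide of tube and ledge, m up the slope from the start (0). Holes in the tube's side are 36 mm apart (three; the pin starts in the middle one): 0.036 is the next hole, 1.5 mm play either way; end of travel 0.056. About 12 N draws it up with the tile; it stays where it is left.
- ledge_under (a point): The wooden ledge: shelf 150 mm wide (y), 8 mm thick (x), with a 6 mm lip, standing out to 60 mm from the mast's centre line (z), so it hides the pin from straight above: reach the tube with the tool tilted along the slope's z. Origin: in its underside, on the mast's centre line, 46 mm above the pin at the start. Axes as the slope's.
- tile_top (a point): Middle of the upper edge of the loose printed ceramic tile (122 mm along the slope, 150 mm wide, 10 mm thick with its cork feet, about 0.4 kg), which lies on the rails with its lower edge on the ledge. The point is 6.5 mm above the feet. Axes as the slope's.
- stop_pad (a point): Middle of the lower face of the top stop's rubber foot (40 mm wide, 16 mm deep in z), which is to touch the tile's upper edge: tile_top and this point are then level along x. Axes as the slope's.
- stop_grip (a point): Where to grip the top stop: in its upright black block, 28 mm across y, 32 mm along x (17 mm below to 15 mm above this point), rising from the stop's 36 mm wide sleeve 23 mm under this point (z) to 17 mm over it. 25 mm up the slope from the foot's lower face. Axes as the slope's.
- stop (a joint): Slide of the top stop, m down the slope from its top position; starts at 0 to 0.018, end of travel 0.044; it touches the raised tile at about 0.032 and cannot reach the tile while the ledge is at the first hole. About 5 N moves it; it stays where it is left.
- clamp_pivot (a point): Pivot of the clamp lever, on the stop, 28 mm up the slope from stop_grip and 10 mm under it (z). The dark steel lever, 84 mm long, 12 mm wide, 9 mm thick, turns about the slope's x and points from here to +y: at the start 43 to 50 degrees raised towards +z; locked, flat along +y, upper face 4.5 mm over the pivot. Axes as the slope's.
- clamp (a joint): Clamp lever, rad: 0 fully open (50 degrees raised), 0.873 fully locked (flat). Starts at 0 to 0.12. About 3 N pressed 40 mm from the pivot, straight towards the slope's -z, folds it down; it stays where it is left.
- salt: Bystander: white shaker, 36 mm across, 74 mm tall; origin under its centre.
- pepper: Bystander: white shaker, 35 mm across, 74 mm tall; origin under its centre.
- oil: Bystander: white bottle with wooden top, 56 mm across, 129 mm tall; origin under its centre.
- vinegar: Bystander: white bottle with wooden top, 56 mm across, 129 mm tall; origin under its centre.
- mug: Bystander: white mug, 83 x 115 mm, 86 mm tall; origin under its centre.
- carton: Bystander: small carton, 30 x 45 mm, 58 mm tall; origin under its centre.
Things that resemble listed ones, but are neither listed nor needed, are in the scene too. There is more than one size of the part that bears tile_top; the job needs the larger.

How it is judged:
By the outcome, as a careful person would: the job done as asked, in the order asked, and still so for the second after the job is handed in, with the robot touching nothing.
It also fails if it takes over 58 s, if anything falls off the work surface, if the arm or the gripper's body presses on something with over 40 N, if the wrist force passes 120 N, or if a joint passes its speed limit or range.

ROBOT

A 6-joint arm with a two-finger parallel gripper is mounted at the origin on a cart in front of the work surface, level with it; the furniture and walls round the work are solid. World frame = base frame: x ahead of the robot, y to its left, z up, the work surface at z = 0. Lengths are in m, angles in rad, forces in N, time in s.
With the tool pointing down it reaches from about 0.35 to 0.975 m from the base axis. Payload 4.9 kg.
Tool frame: the origin (TCP) lies on the front face of the gripper's body, between the roots of the fingers; the fingertips stand ctrl.finger_overhang ahead of it and the grasp point (between the pads) lies 54 mm ahead of it (ctrl.finger_overhang is the distance from the TCP to the fingertips, in m); z points along the fingers, y is the line along which they close (so a half turn about z gives the same grasp; the last joint's range is limited). The gripper opens to 85 mm and grips with 20 to 120 N. Pads are 22 mm wide; open, the fingers measure 114 mm over their backs; the gripper's body (76 mm by 85 mm) begins 54 mm behind the grasp point. The pads swing forward as they close: fully open they stand 13 mm farther back than shut.
Start: joints at [1.213, 0.053, 1.613, -0, 1.476, -0.119], TCP at [0.148, 0.607, 0.304] pointing down, gripper open.
Joint ranges: [-3.01, 3.01], [-1.01, 2.22], [0.06, 2.58], [-1.02, 4.17], [0.09, 2.62], [-3.14, 3.14]. Speed limits (rad/s): [2.57, 2.57, 3.14, 3.14, 3.14, 3.14].

INTERFACE

Orientations are given as a rotation vector (axis times angle).
In Python, from station import ctrl, vision gives the robot as it stands. The module is installed in compiled form; this text tells all that it offers.
- The arm moves only by the tool drive_tool, never from a script. Its argument "rows" is a list of rows, each a list of 2 entries, a list of its own where there are three numbers: the shift along the tool's x, y, z in m, then the turn about the tool's z in rad. A call has 1 to 10 rows; each row shifts and turns the commanded pose from where the row before left it, along the tool's axes as they then stand; what a row does not reach is not made up. A row lasts 1/10 s, in which the tool goes at most 50 mm and 8.59 degrees, less where a joint would pass 70% of its speed; a pose out of reach is approached as far as the arm can. A call with a gripper value outside its range is refused whole. "jaw" is the closure, from 0 (fully open) to 1 (shut), set as the call begins (left out, the last holds). The fingers move at their own pace and stop on an object; "grip_force" is the grip in N (left out, the last holds). Time passes only in rows, so rows that do not move let the fingers close. It gives the time, the measured TCP pose, the force, the opening and the grip force at its end, in the units of the state.
- ctrl.get_obs(): the state, without advancing time (a new reading comes with each control period).
- vision.get_image(name): name is "side" or "top"; returns a dict with "image" (384x512x3 uint8, blue, green, red), "vertical_fov" (degrees; the focal length in pixels is half the picture's height over the tangent of half this angle, whatever the lens; pixels are square), "cx", "cy" (the principal point, pixels), "R" (3x3) and "t" (3): a world point X has camera coordinates R X + t. Camera axes: x right, y down, z forward; pixel columns grow to the right and rows downward; lengths in m; the calibration is good to about 2 mm. A picture is of the moment at which its call begins. There is no depth.
- ctrl.finish_job(): hands the job in; it is judged then, once.
The state is a dict: "t": time; "q": joint angles; "dq": joint speeds; "effort": joint torques, N m; "tool_pos": TCP position; "tool_rot": TCP orientation; "contact_force": force on the tool from outside, world axes, zero at the start; "wrist_torque": the same for the moment, N m; "opening": finger opening in m; "grip_force": force on a finger pad.
Only numpy, scipy, OpenCV 4.12 (cv2) and the standard library are available. Lean on these libraries where they do the work, as an engineer would, in place of code of your own. Each camera call takes 0.05 s, during which the arm holds its last target. There are 200 camera calls.

## Working session

There is one attempt and no reset: what is moved stays moved. The work goes in short steps, Python scripts to look and compute and a tool call to move; the robot and the scene stay as the last step left them, time stands still between calls to the robot, and variables do not carry over. Pictures are saved under pics/ and viewed, at most 10 in all, crops included, and the job is handed in when it is done.

Besides the shell and the picture viewer there is one more tool, called after ">>>" by a JSON object that holds its "api" and its "payload". drive_tool: Moves the arm, as the interface text tells. Its arguments: {"type":"object","properties":{"rows":{"type":"array","items":{"type":"array"}},"jaw":{"type":"number"},"grip_force":{"type":"number"}},"required":["rows"]}

```bash
mkdir -p pics; ls
cat > h.py <<'E'
import numpy as np, cv2
from scipy.spatial.transform import Rotation as Ro
from station import ctrl, vision
def cam(n):
    d=vision.get_image(n); h=d["image"].shape[0]
    d["f"]=h/2/np.tan(np.radians(d["vertical_fov"])/2); d["R"]=np.array(d["R"]); d["t"]=np.array(d["t"]); return d
def ray(d,u,v):
    r=d["R"].T@np.array([(u-d["cx"])/d["f"],(v-d["cy"])/d["f"],1]); return -d["R"].T@d["t"], r/np.linalg.norm(r)
def proj(d,X):
    c=d["R"]@np.asarray(X)+d["t"]; return np.array([d["cx"]+d["f"]*c[0]/c[2], d["cy"]+d["f"]*c[1]/c[2]])
def tri(d1,p1,d2,p2):
    o1,r1=ray(d1,*p1);o2,r2=ray(d2,*p2)
    A=np.stack([r1,-r2],1); s=np.linalg.lstsq(A,o2-o1,rcond=None)[0]
    a=o1+s[0]*r1;b=o2+s[1]*r2; return (a+b)/2,np.linalg.norm(a-b)
E
python3 - <<'E'
from h import *
for n in("side","top"):
    d=cam(n); cv2.imwrite(f"pics/{n}0.png",cv2.resize(d["image"],(800,600),interpolation=cv2.INTER_CUBIC)); cv2.imwrite(f"{n}.png",d["image"])
    print(n,d["f"],d["cx"],d["cy"],-d["R"].T@d["t"],d["R"].round(3).tolist())
print(ctrl.get_obs(),ctrl.finger_overhang)
E
```

```text
pics
side 466.31948450977467 247.4351616725019 183.70255969708344 [ 0.11437684 -0.9250103   0.96618107] [[0.956, -0.293, -0.012], [-0.17, -0.52, -0.837], [0.239, 0.802, -0.547]]
top 357.8091124090362 252.21725290608302 194.13752691968278 [0.35087132 0.19252937 1.41552668] [[-0.025, -1.0, 0.012], [-0.996, 0.024, -0.08], [0.08, -0.014, -0.997]]
{'t': 0.1, 'q': array([ 1.21297384e+00,  5.33165069e-02,  1.61416665e+00, -2.15440669e-05,
        1.47604543e+00, -1.18959497e-01]), 'dq': array([-0.00035651, -0.00140593, -0.00365862,  0.00073701,  0.0004801 ,
       -0.00076586]), 'effort': array([-1.44670885e-03, -3.94904387e+01, -3.71362674e+01, -2.45443134e-04,
        3.96586998e-03, -3.25968799e-07]), 'tool_pos': array([0.1476974 , 0.60684333, 0.30276399]), 'tool_rot': array([-3.74258396e-01, -3.11877942e+00,  2.96249384e-03]), 'contact_force': array([-0.69067566, -0.69315466,  0.3233349 ]), 'wrist_torque': array([-0.06785687,  0.01897117,  0.01445727]), 'grip_force': 0.0, 'opening': 0.0854390177119284} 0.0726
```

View pics/side0.png

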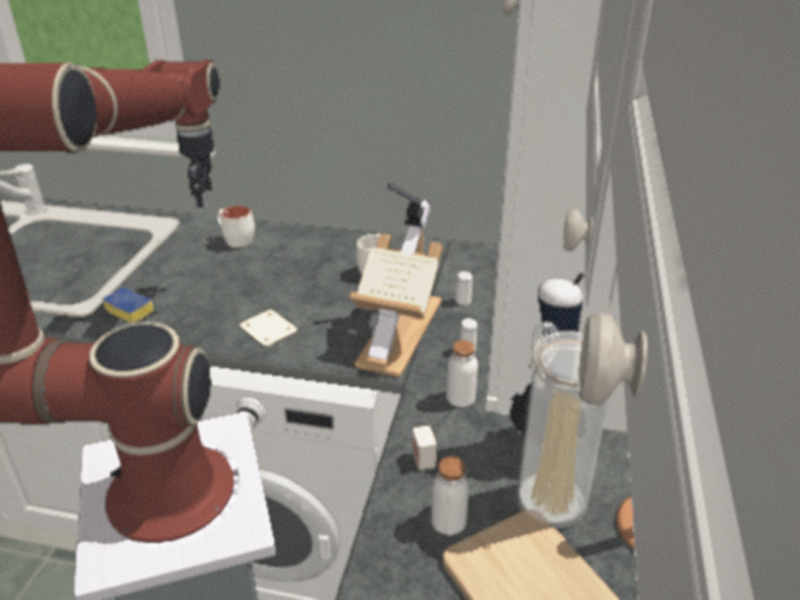

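View pics/top0.png

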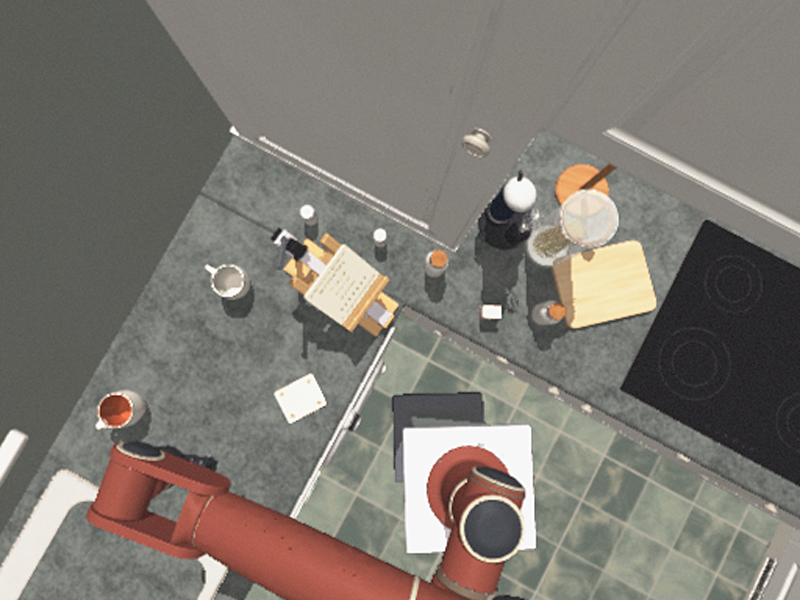

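The side view has the stand at about (400,290), with its lever tip at about (390,187). In the top view it is at about (340,285), sloping up to the upper left, and the stop is at about (288,243). I'll enlarge both.

Run:
```python
import cv2,numpy as np
s=cv2.imread("side.png")[110:245,215:300]; t=cv2.imread("top.png")[135:220,165:265]
cv2.imwrite("pics/sc.png",cv2.resize(s,None,fx=4.4,fy=4.4,interpolation=cv2.INTER_CUBIC))
cv2.imwrite("pics/tc.png",cv2.resize(t,None,fx=7,fy=7,interpolation=cv2.INTER_CUBIC))
```

```text
(no output)
```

View pics/sc.png

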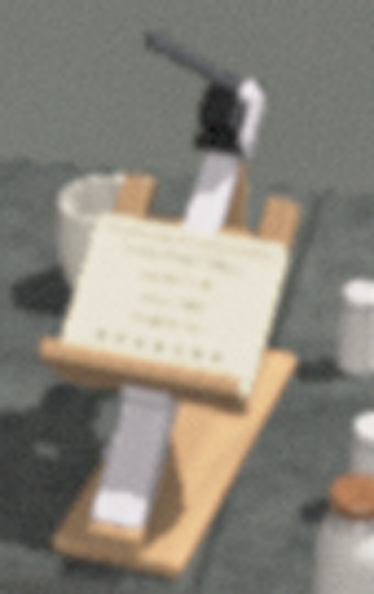

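View pics/tc.png

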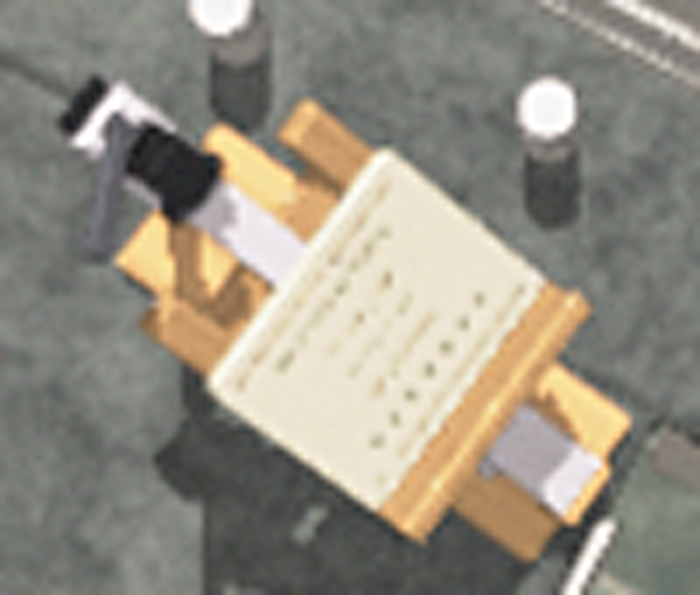

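The crops resolve the stand's features. In the top crop the tile's upper corners are at (385,152) and (212,385), the ledge's front edge runs (590,308) to (425,543), and the block is at about (175,170). In the side crop the tile's upper corners are at (100,213) and (288,245), the ledge runs (45,362) to (246,408), and the lever tip is at (150,38). I'll triangulate these and hold them against the given sizes.

```bash
cat >> h.py <<'E'
S=lambda x,y:((x+.5)/4.4-.5+215,(y+.5)/4.4-.5+110)
T=lambda x,y:((x+.5)/7-.5+165,(y+.5)/7-.5+135)
E
python3 - <<'E'
from h import *
ds,dt=cam("side"),cam("top")
F={"tileUL":((100,213),(212,385)),"tileUR":((288,245),(385,152)),"ledL":((45,362),(425,543)),"ledR":((246,408),(590,308)),
"levtip":((150,38),(98,258)),"mastLL":((93,520),(563,512)),"mastLR":((143,529),(600,468)),"blocktopL":((205,85),(178,222)),"railL":((128,178),(145,320)),"railR":((282,200),(310,102)),"baseLL":((55,545),(530,560)),"baseLR":((175,572),(632,412))}
P={}
for k,(a,b) in F.items():
    P[k],e=tri(ds,S(*a),dt,T(*b)); print(k,P[k].round(4),"gap",round(e*1000,1))
n=lambda a,b:(np.linalg.norm(P[a]-P[b]),np.degrees(np.arctan2(*(P[a]-P[b])[1::-1])))
for a,b in(("tileUL","tileUR"),("ledL","ledR"),("mastLL","mastLR"),("baseLL","baseLR"),("railL","railR"),("tileUL","ledL"),("tileUR","ledR")):print(a,b,n(a,b))
E
```

```text
tileUL [0.4682 0.3713 0.1913] gap 2.7
tileUR [0.5842 0.284  0.1908] gap 2.2
ledL [0.3933 0.2713 0.1353] gap 4.1
ledR [0.5146 0.1836 0.1269] gap 7.2
levtip [0.5161 0.4024 0.3145] gap 2.0
mastLL [0.4093 0.2016 0.0392] gap 0.3
mastLR [0.4366 0.1798 0.0405] gap 7.1
blocktopL [0.5419 0.3699 0.2864] gap 14.2
railL [0.4998 0.4023 0.1996] gap 3.1
railR [0.5998 0.3206 0.2076] gap 11.6
baseLL [0.3845 0.2209 0.0072] gap 0.4
baseLR [0.4625 0.1625 0.0087] gap 7.4
tileUL tileUR (np.float64(0.14519384738743601), np.float64(143.05333543506714))
ledL ledR (np.float64(0.14987061780385988), np.float64(144.1276402099582))
mastLL mastLR (np.float64(0.0349101995064127), np.float64(141.34620921478003))
baseLL baseLR (np.float64(0.09748902103977497), np.float64(143.14595203817115))
railL railR (np.float64(0.12938564827155372), np.float64(140.72429946897017))
tileUL ledL (np.float64(0.13687645152443884), np.float64(53.19027261174284))
tileUR ledR (np.float64(0.13787578693026611), np.float64(55.264878422083974))
```

>>> {"api": "drive_tool", "payload": {"rows": [[[0,0,-0.01],0.0],[[0,0,-0.01],0.05]]}}

```text
t: 0.4
tool_pos: [0.1478, 0.6071, 0.3241]
tool_rot: [-0.454, -3.108, 0.002]
contact_force: [0.3, 0.2, -0.1]
opening: 0.0851
grip_force: 0.0
```

The pieces agree: slope azimuth is about 53.4° and the ledge measures 150 mm. Rows only turn the tool about its own z, so I need a way to tilt it. I'll swing to the slope's azimuth, clear of everything, and then raise the tool to see how the arm behaves at its reach limits.

>>> {"api": "drive_tool", "payload": {"rows": [[[-0.04,-0.03,0],0],[[-0.04,-0.03,0],0],[[-0.04,-0.03,0],0],[[-0.04,-0.03,0],0],[[-0.04,-0.03,0],0],[[0,0,-0.05],0],[[0,0,-0.05],0],[[0,0,-0.05],0],[[0,0,-0.05],0],[[0,0,0],0]]}}

```text
t: 1.4
tool_pos: [0.2969, 0.4065, 0.5344]
tool_rot: [0.451, 3.099, 0.02]
contact_force: [-0.1, -1.1, 0.3]
opening: 0.0853
grip_force: 0.0
```

Run:
```python
from h import *
from scipy.optimize import least_squares
ds,dt=cam("side"),cam("top")
print(ctrl.get_obs()["q"].round(3))
def frame(p):
    c,s=np.cos(p),np.sin(p);a=np.radians(38);ca,sa=np.cos(a),np.sin(a)
    return np.stack([[c*ca,s*ca,sa],[-s,c,0],[-c*sa,-s*sa,ca]],1)
# local pts (params: o(3),yaw,zt,h)
obs=[("s",S(100,213),"UL"),("t",T(212,385),"UL"),("s",S(288,245),"UR"),("t",T(385,152),"UR"),
("s",S(45,362),"LL"),("t",T(425,543),"LL"),("s",S(246,408),"LR"),("t",T(590,308),"LR"),
("s",S(93,520),"ML"),("t",T(563,512),"ML"),("s",S(143,529),"MR"),("t",T(600,468),"MR")]
def loc(k,zt,h):return {"UL":(.232,.075,zt),"UR":(.232,-.075,zt),"LL":(.102,.075,.06),"LR":(.102,-.075,.06),"ML":(0,.013,h),"MR":(0,-.013,h)}[k]
def res(v):
    R=frame(v[3]);r=[]
    for c,uv,k in obs:
        X=v[:3]+R@np.array(loc(k,v[4],v[5])); r+=list(proj(ds if c=="s" else dt,X)-uv)
    return np.array(r+[(v[5]-.009)/.004])
s=least_squares(res,[.428,.193,.021,np.radians(53.4),.03,.009],loss="soft_l1")
v=s.x;R=frame(v[3]);print(v.round(4),np.degrees(v[3]),s.fun[:-1].reshape(-1,2).round(1).tolist())
print("pin",v[:3]+R@[.056,0,0])
# lever tip / block by triangulation in slope frame
for n,a,b in(("levtip",S(150,38),T(98,258)),("blockTopFront",S(215,100),T(180,165))):
    X,e=tri(ds,a,dt,b);print(n,(R.T@(X-v[:3])).round(4),e)
np.save("v.npy",v)
```

```text
[ 0.792 -0.272  1.55  -0.     1.86  -0.49 ]
[0.4269 0.1946 0.0263 0.9277 0.0274 0.0109] 53.151118738197354 [[-0.2, 0.0], [-0.4, 0.9], [0.5, 0.2], [0.5, -1.0], [-1.0, -0.7], [-0.8, -0.5], [-1.7, -2.4], [0.0, -0.9], [1.5, 1.7], [1.2, -0.8], [-2.2, 1.4], [-0.2, 0.0]]
pin [0.45340934 0.22989639 0.06079732]
levtip [0.3506 0.0533 0.0918] 0.0019728636818562018
blockTopFront [ 3.268e-01 -2.000e-04  5.480e-02] 0.005559202824288341
```

>>> {"api": "drive_tool", "payload": {"rows": [[[0.032,0.01,-0.03],0],[[0.032,0.01,-0.03],0],[[0,0,-0.05],0],[[0,0,-0.05],0],[[0,0,-0.05],0],[[0,0,-0.05],0],[[0,0,-0.05],0],[[0,0,-0.05],0]]}}

```text
t: 2.3
tool_pos: [0.2411, 0.444, 0.8834]
tool_rot: [-0.452, -3.108, 0.004]
contact_force: [1.3, 1.1, 1.5]
opening: 0.0857
grip_force: 0.0
```

Run:
```python
from h import *
o=ctrl.get_obs();print(o["q"].round(3),o["tool_pos"].round(3));print(Ro.from_rotvec(o["tool_rot"]).as_matrix().round(3))
```

```text
[ 0.926  0.134  0.511 -0.     2.499 -0.356] [0.241 0.444 0.883]
[[-0.959  0.285 -0.002]
 [ 0.285  0.959 -0.002]
 [ 0.001 -0.002 -1.   ]]
```

>>> {"api": "drive_tool", "payload": {"rows": [[[0,0,-0.03],0],[[0,0,-0.03],0],[[0,0,-0.03],0],[[0,0,-0.03],0],[[0,0,0],0]]}}

```text
t: 2.8
tool_pos: [0.2298, 0.4247, 0.9458]
tool_rot: [0.448, 3.084, 0.075]
contact_force: [-0.5, 0.1, 0.3]
opening: 0.0857
grip_force: 0.0
```

Run:
```python
from h import *
o=ctrl.get_obs();print(o["q"].round(3),o["tool_pos"].round(3));print(Ro.from_rotvec(o["tool_rot"]).as_matrix().round(3))
```

```text
[ 0.92   0.25   0.218  0.004  2.62  -0.359] [0.23  0.425 0.946]
[[-0.958  0.284  0.031]
 [ 0.285  0.957  0.044]
 [-0.017  0.051 -0.999]]
```

The arm tilts outward once the wrist joint reaches its limit. I'll check whether the tilt persists by moving back down a little.

>>> {"api": "drive_tool", "payload": {"rows": [[[0,0,0.03],0],[[0,0,0.03],0],[[0,0,0.03],0],[[0,0,0],0]]}}

```text
t: 3.2
tool_pos: [0.2352, 0.4322, 0.8467]
tool_rot: [0.45, 3.092, 0.052]
contact_force: [1.1, 0.7, -0.8]
opening: 0.0854
grip_force: 0.0
```

Run:
```python
from h import *
o=ctrl.get_obs();print(o["q"].round(3),o["tool_pos"].round(3));print(Ro.from_rotvec(o["tool_rot"]).as_matrix().round(3))
```

```text
[ 9.200e-01 -1.000e-03  7.350e-01  3.000e-03  2.371e+00 -3.600e-01] [0.235 0.432 0.847]
[[-0.958  0.284  0.021]
 [ 0.285  0.958  0.031]
 [-0.011  0.035 -0.999]]
```

The tilt persists. So I'll yaw the tool to its final heading while rising to a straight arm, then pull inward along the arc at the wrist limit to build up the 38° tilt.

>>> {"api": "drive_tool", "payload": {"rows": [[[0,0,0],0.148],[[0,0,0],0.148],[[0,0,0],0.148],[[0,0,0],0.148],[[0,0,0],0.148],[[0,0,0],0.148],[[0,0,0],0.148],[[0,0,0],0.148],[[0,0,0],0.148],[[0,0,0],0.148]]}}

```text
t: 4.2
tool_pos: [0.2334, 0.4298, 0.8563]
tool_rot: [-2.424, -1.974, -0.082]
contact_force: [-0.6, 0.4, -0.4]
opening: 0.0854
grip_force: 0.0
```

>>> {"api": "drive_tool", "payload": {"rows": [[[0,0,-0.04],0.148],[[0,0,-0.04],0.148],[[0,0,-0.04],0.148],[[-0.03,0,-0.03],0],[[-0.04,0,-0.03],0],[[-0.04,0,-0.03],0],[[-0.04,0,-0.02],0],[[0,0,0],0]]}}

```text
t: 5.0
tool_pos: [0.1545, 0.3357, 1.0209]
tool_rot: [-2.678, -1.404, -0.341]
contact_force: [-1.1, -1.6, 1.6]
opening: 0.0852
grip_force: 0.0
```

```bash
cat > st.py <<'E'
from h import *
o=ctrl.get_obs();print(o["q"].round(3),o["tool_pos"].round(3));M=Ro.from_rotvec(o["tool_rot"]).as_matrix();print(M.round(3))
z=M[:,2];print("tilt",np.degrees(np.arccos(-z[2])),"az",np.degrees(np.arctan2(z[1],z[0])),"x az",np.degrees(np.arctan2(M[1,0],M[0,0])))
E
python3 st.py
```

```text
[ 0.944  0.126  0.15  -0.022  2.62   1.528] [0.154 0.336 1.021]
[[ 0.55   0.821  0.151]
 [ 0.799 -0.57   0.19 ]
 [ 0.242  0.016 -0.97 ]]
tilt 14.053699474592564 az 51.45650351144514 x az 55.47236238147777
```

That works: the tilt is now 14° at azimuth 51.5°. Continue.

>>> {"api": "drive_tool", "payload": {"rows": [[[-0.045,0,-0.02],0],[[-0.045,0,-0.02],0],[[-0.045,0,-0.02],0],[[-0.045,0,-0.02],0],[[0,0,0],0]]}}

```text
t: 5.5
tool_pos: [0.0426, 0.1804, 1.0184]
tool_rot: [-2.659, -1.394, -0.396]
contact_force: [-0.7, -1.2, 1.4]
opening: 0.0859
grip_force: 0.0
```

```bash
python3 st.py
```

```text
[ 0.944 -0.292  0.528 -0.029  2.62   1.522] [0.043 0.18  1.018]
[[ 0.543  0.821  0.177]
 [ 0.791 -0.571  0.22 ]
 [ 0.281  0.02  -0.959]]
tilt 16.367892966821294 az 51.19368505936652 x az 55.51842284559119
```

>>> {"api": "drive_tool", "payload": {"rows": [[[-0.01,0,-0.048],0],[[-0.01,0,-0.048],0],[[-0.01,0,-0.048],0],[[-0.01,0,-0.048],0],[[-0.01,0,-0.048],0],[[-0.01,0,-0.048],0],[[0,0,0],0]]}}

```text
t: 6.2
tool_pos: [-0.0295, 0.1209, 1.0669]
tool_rot: [-2.555, -1.361, -0.61]
contact_force: [0.4, -1.1, -0.3]
opening: 0.0857
grip_force: 0.0
```

```bash
python3 st.py
```

```text
[ 1.764 -0.21   0.307 -0.725  2.62   1.647] [-0.03   0.121  1.067]
[[ 0.496  0.826  0.269]
 [ 0.75  -0.563  0.346]
 [ 0.437  0.031 -0.899]]
tilt 25.99418226961961 az 52.08211480839248 x az 56.550557751805314
```

>>> {"api": "drive_tool", "payload": {"rows": [[[0.034,0,0.036],0],[[0.034,0,0.036],0],[[0.034,0,0.036],0],[[0.034,0,0.036],0],[[0.034,0,0.036],0],[[0,0,0],0]]}}

```text
t: 6.8
tool_pos: [0.0915, 0.2927, 0.9853]
tool_rot: [-2.592, -1.353, -0.603]
contact_force: [1.2, 1.1, -0.6]
opening: 0.0856
grip_force: 0.0
```

```bash
python3 st.py
```

```text
[ 1.093 -0.262  0.667 -0.137  2.309  1.587] [0.092 0.293 0.985]
[[ 0.511  0.814  0.278]
 [ 0.751 -0.58   0.317]
 [ 0.419  0.047 -0.907]]
tilt 24.921500940573473 az 48.735527786475544 x az 55.776081556415654
```

>>> {"api": "drive_tool", "payload": {"rows": [[[0.02,0,-0.045],0],[[0.02,0,-0.045],0],[[-0.01,0,-0.045],0],[[-0.02,0,-0.042],0],[[-0.02,0,-0.042],0],[[0,0,0],0]]}}

```text
t: 7.4
tool_pos: [0.0144, 0.1918, 1.0891]
tool_rot: [-2.545, -1.346, -0.675]
contact_force: [-0.4, -0.8, -0.5]
opening: 0.0856
grip_force: 0.0
```

```bash
python3 st.py
```

```text
[ 1.341 -0.026  0.055 -0.446  2.62   1.496] [0.014 0.192 1.089]
[[ 0.486  0.819  0.306]
 [ 0.735 -0.572  0.364]
 [ 0.473  0.048 -0.88 ]]
tilt 28.39000523567884 az 49.94678903989492 x az 56.519037514874206
```

>>> {"api": "drive_tool", "payload": {"rows": [[[-0.028,0.015,-0.026],0],[[-0.028,0.015,-0.026],0],[[-0.028,0.015,-0.026],0],[[0,0,0],0]]}}

```text
t: 7.8
tool_pos: [-0.0136, 0.0983, 1.098]
tool_rot: [-2.513, -1.342, -0.73]
contact_force: [1.4, -0.4, -0.2]
opening: 0.0854
grip_force: 0.0
```

```bash
python3 st.py
```

```text
[ 1.843 -0.088  0.055 -1.014  2.62   1.411] [-0.014  0.098  1.098]
[[ 0.466  0.821  0.329]
 [ 0.722 -0.568  0.395]
 [ 0.511  0.054 -0.858]]
tilt 30.9246697698559 az 50.19050789685712 x az 57.18674893898807
```

Tilt is 31°. I'll move out, then push outward and up with the arm stretched to gain the rest.

>>> {"api": "drive_tool", "payload": {"rows": [[[0.027,-0.006,0.037],0],[[0.027,-0.006,0.037],0],[[0.027,-0.006,0.037],0],[[0.027,-0.006,0.037],0],[[0.027,-0.006,0.037],0],[[0.027,-0.006,0.037],0],[[0.027,-0.006,0.037],0],[[0,0,0],0]]}}

```text
t: 8.6
tool_pos: [0.1133, 0.3296, 0.9886]
tool_rot: [-2.548, -1.339, -0.743]
contact_force: [1.0, 0.7, -0.9]
opening: 0.0854
grip_force: 0.0
```

```bash
python3 st.py
```

```text
[ 1.118 -0.229  0.661 -0.189  2.189  1.57 ] [0.113 0.33  0.989]
[[ 0.473  0.809  0.35 ]
 [ 0.725 -0.583  0.368]
 [ 0.501  0.079 -0.862]]
tilt 30.49873237372362 az 46.43815157941663 x az 56.86096734247082
```

>>> {"api": "drive_tool", "payload": {"rows": [[[0.045,0,0],0],[[0.045,0,0],0],[[0.045,0,0],0],[[0.045,0,0],0],[[0,0,0],0]]}}

```text
t: 9.1
tool_pos: [0.1904, 0.4386, 1.0317]
tool_rot: [-2.529, -1.333, -0.769]
contact_force: [0.7, 0.4, 0.0]
opening: 0.0854
grip_force: 0.0
```

```bash
python3 st.py
```

```text
[ 1.06   0.234  0.065 -0.167  2.294  1.514] [0.19  0.439 1.032]
[[ 0.464  0.81   0.359]
 [ 0.716 -0.581  0.386]
 [ 0.521  0.078 -0.85 ]]
tilt 31.810794772714065 az 47.03479043770656 x az 57.0780662449144
```

>>> {"api": "drive_tool", "payload": {"rows": [[[0.045,0,-0.02],0],[[0.045,0,-0.02],0],[[0.045,0,-0.02],0],[[0.045,0,-0.02],0],[[0.045,0,-0.02],0],[[0.045,0,-0.02],0],[[0,0,0],0]]}}

```text
t: 9.8
tool_pos: [0.2165, 0.4648, 1.0528]
tool_rot: [-2.386, -1.278, -0.962]
contact_force: [0.1, -0.1, -1.3]
opening: 0.0853
grip_force: 0.0
```

```bash
python3 st.py
```

```text
[ 1.032  0.243  0.055 -0.122  2.114  1.517] [0.217 0.465 1.053]
[[ 0.391  0.815  0.428]
 [ 0.637 -0.576  0.513]
 [ 0.665  0.072 -0.744]]
tilt 41.95042564507222 az 50.15170965596477 x az 58.43216141043553
```

Tilt is now 42° at azimuth 50°, within about 4° of square to the slope. The "mast" end I marked measured 35 mm across, so it was actually the tube's end (±18 mm). I'll refit with that, check the pin tip in the top view, and work out the approach.

```bash
cat >> h.py <<'E'
def frame(p):
    c,s=np.cos(p),np.sin(p);a=np.radians(38);ca,sa=np.cos(a),np.sin(a)
    return np.stack([[c*ca,s*ca,sa],[-s,c,0],[-c*sa,-s*sa,ca]],1)
def go(target):  # shift in tool axes from measured pose
    o=ctrl.get_obs();M=Ro.from_rotvec(o["tool_rot"]).as_matrix();return M.T@(np.asarray(target)-o["tool_pos"])
E
python3 - <<'E'
from h import *
from scipy.optimize import least_squares
ds,dt=cam("side"),cam("top")
L={"UL":(.232,.075),"UR":(.232,-.075),"LL":(.102,.075,.06),"LR":(.102,-.075,.06),"ML":(.004,.018,.011),"MR":(.004,-.018,.011)}
obs=[("s",S(100,213),"UL"),("t",T(212,385),"UL"),("s",S(288,245),"UR"),("t",T(385,152),"UR"),
("s",S(45,362),"LL"),("t",T(425,543),"LL"),("s",S(246,408),"LR"),("t",T(590,308),"LR"),
("s",S(93,520),"ML"),("t",T(563,512),"ML"),("s",S(143,529),"MR"),("t",T(600,468),"MR")]
def res(v):
    R=frame(v[3]);r=[]
    for c,uv,k in obs:
        l=L[k] if len(L[k])==3 else L[k]+(v[4],)
        r+=list(proj(ds if c=="s" else dt,v[:3]+R@np.array(l))-uv)
    return np.array(r)
s=least_squares(res,[.428,.193,.021,np.radians(53.4),.03],loss="soft_l1")
v=s.x;R=frame(v[3]);print(v.round(4),np.degrees(v[3]),res(v).reshape(-1,2).round(1).tolist())
np.save("v.npy",v)
pt=proj(dt,v[:3]+R@[.056,.025,0]);print("pin tip top crop",((pt+.5-[165,135])*7).round(0))
pin=v[:3]+R@[.056,0,0];print("pin",pin)
bot=[("vinegar",(436,258),.129),("oil",(555,312),.129)]
for n,p,z in bot:
    o,r=ray(dt,p[0]*.64,p[1]*.64);print(n,(o+r*(z-o[2])/r[2]).round(3))
o=ctrl.get_obs();M=Ro.from_rotvec(o["tool_rot"]).as_matrix();print((R.T@M).round(3))
for b in (.13,.0):
    X=pin-M[:,2]*(.054+b);print(b,X.round(3),go(X).round(3))
E
```

```text
[0.4267 0.1938 0.0259 0.9289 0.0273] 53.22292726463013 [[-0.2, 0.3], [-0.2, 1.0], [0.5, 0.4], [0.7, -0.8], [-1.0, -0.5], [-0.5, -0.4], [-1.7, -2.2], [0.2, -0.8], [0.3, 0.5], [-0.0, -0.1], [-0.4, 0.7], [0.1, -1.4]]
pin tip top crop [484. 469.]
pin [0.45308325 0.22917219 0.06042502]
vinegar [0.557 0.074 0.129]
oil [ 0.425 -0.198  0.129]
[[ 0.996  0.066  0.068]
 [ 0.069 -0.997 -0.035]
 [ 0.065  0.04  -0.997]]
0.13 [0.374 0.135 0.197] [-0.716  0.257  0.535]
0.0 [0.43  0.201 0.101] [-0.716  0.257  0.665]
```

The predicted pin tip (484,469) matches the bright stub seen at (487,465). Moving to the pre-grasp point.

>>> {"api": "drive_tool", "payload": {"rows": [[[0,0,0],0.069],[[-0.035,0.015,0.027],0],[[-0.035,0.015,0.027],0],[[-0.035,0.015,0.027],0],[[-0.035,0.015,0.027],0],[[-0.035,0.015,0.027],0],[[-0.035,0.015,0.027],0],[[-0.035,0.015,0.027],0],[[-0.035,0.015,0.027],0],[[-0.035,0.015,0.027],0]]}}

```text
t: 10.9
tool_pos: [0.2809, 0.3327, 0.708]
tool_rot: [-2.412, -1.192, -0.944]
contact_force: [0.5, -0.1, 0.0]
opening: 0.0857
grip_force: 0.0
```

```bash
python3 st.py
cat > tg.py <<'E'
import sys
from h import *
# target grasp point in slope coords (x,y,z mm rel. mast origin), grasp offset g
v=np.load("v.npy");R=frame(v[3]);o=ctrl.get_obs();M=Ro.from_rotvec(o["tool_rot"]).as_matrix()
a=np.array([float(q) for q in sys.argv[1:4]])/1000;g=float(sys.argv[4])/1000 if len(sys.argv)>4 else .054
print("grasp pt slope mm",(1000*R.T@(o["tool_pos"]+g*M[:,2]-v[:3])).round(1));print((R.T@M).round(3).tolist())
print("shift",(M.T@(v[:3]+R@a-g*M[:,2]-o["tool_pos"])).round(4))
E
python3 tg.py 52 0 120
```

```text
[ 0.615 -0.655  1.589  0.173  1.493  1.319] [0.281 0.333 0.708]
[[ 0.443  0.787  0.429]
 [ 0.598 -0.616  0.513]
 [ 0.668  0.029 -0.744]]
tilt 41.96542125944048 az 50.08273567066226 x az 53.47667338870758
grasp pt slope mm [442.5 197.9 468.8]
[[0.998, 0.001, 0.068], [0.003, -0.999, -0.037], [0.068, 0.037, -0.997]]
shift [-0.414   0.1846  0.3284]
```

>>> {"api": "drive_tool", "payload": {"rows": [[[-0.035,0.016,0.028],0],[[-0.035,0.016,0.028],0],[[-0.035,0.016,0.028],0],[[-0.035,0.016,0.028],0],[[-0.035,0.015,0.028],0],[[-0.035,0.015,0.028],0],[[-0.035,0.015,0.028],0],[[-0.035,0.015,0.028],0],[[-0.035,0.015,0.028],0],[[-0.035,0.015,0.028],0]]}}

```text
t: 11.9
tool_pos: [0.3673, 0.1719, 0.2709]
tool_rot: [-2.413, -1.193, -0.946]
contact_force: [0.6, -0.6, 0.0]
opening: 0.0854
grip_force: 0.0
```

>>> {"api": "drive_tool", "payload": {"rows": [[[-0.032,0.015,0.024],0],[[-0.03,0.014,0.024],0],[[0,0,0],0]]}}

```text
t: 12.2
tool_pos: [0.381, 0.1412, 0.1894]
tool_rot: [-2.418, -1.185, -0.929]
contact_force: [0.1, 0.5, -0.2]
opening: 0.0853
grip_force: 0.0
```

```bash
python3 st.py;python3 tg.py 53 0 40; python3 tg.py 53 0 -2
python3 - <<'E'
from h import *
d=cam("side")["image"][110:245,180:300];cv2.imwrite("pics/s2.png",cv2.resize(d,None,fx=5,fy=4.4,interpolation=cv2.INTER_CUBIC))
E
```

```text
[-0.133 -0.774  2.517  0.692  1.079  0.289] [0.381 0.141 0.189]
[[ 0.453  0.786  0.421]
 [ 0.597 -0.618  0.511]
 [ 0.662  0.02  -0.749]]
tilt 41.48439301826505 az 50.50181652455489 x az 52.80808602720688
grasp pt slope mm [ 49.1   3.4 117.7]
[[0.998, -0.007, 0.06], [-0.005, -0.999, -0.031], [0.06, 0.031, -0.998]]
shift [-0.0008  0.001   0.0779]
grasp pt slope mm [ 49.1   3.4 117.7]
[[0.998, -0.007, 0.06], [-0.005, -0.999, -0.031], [0.06, 0.031, -0.998]]
shift [-0.0033 -0.0003  0.1198]
```

View pics/s2.png

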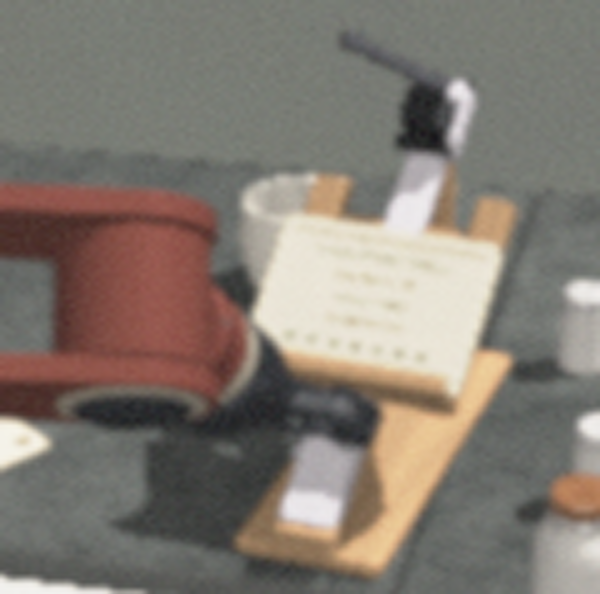

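The gripper is lined up over the lower tube at about (335,400), clear of the ledge. Approaching along the tool axis.

>>> {"api": "drive_tool", "payload": {"rows": [[[-0.001,0,0.03],0],[[0,0,0.03],0],[[0,0,0.018],0],[[0,0,0],0]]}}

```text
t: 12.65
tool_pos: [0.4166, 0.1831, 0.1378]
tool_rot: [-2.411, -1.195, -0.942]
contact_force: [0.6, 0.3, -0.1]
opening: 0.0852
grip_force: 0.0
```

```bash
python3 tg.py 53 0 -2; python3 st.py|head -1
```

```text
grasp pt slope mm [61.  -0.2 43.3]
[[0.998, 0.002, 0.067], [0.004, -0.999, -0.034], [0.067, 0.034, -0.997]]
shift [-0.011  -0.0018  0.0446]
[ 0.008 -0.478  2.447  0.777  0.815  0.212] [0.417 0.183 0.138]
```

>>> {"api": "drive_tool", "payload": {"rows": [[[-0.011,-0.002,0.0],0],[[0,0,0.015],0],[[0,0,0.015],0],[[0,0,0.01],0],[[0,0,0],0]]}}

```text
t: 13.15
tool_pos: [0.427, 0.1964, 0.1004]
tool_rot: [-2.413, -1.192, -0.944]
contact_force: [0.1, 0.0, 0.1]
opening: 0.0856
grip_force: 0.0
```

```bash
python3 tg.py 53 0 -2; python3 st.py|head -1
```

```text
grasp pt slope mm [51.3 -0.7  3.5]
[[0.998, 0.001, 0.068], [0.003, -0.999, -0.037], [0.068, 0.037, -0.997]]
shift [ 0.0013 -0.0009  0.0055]
[ 0.048 -0.332  2.425  0.864  0.702  0.118] [0.427 0.196 0.1  ]
```

>>> {"api": "drive_tool", "payload": {"rows": [[[0.002,0,0.005],0],[[0,0,0],0],[[0,0,0],0],[[0,0,0],0],[[0,0,0],0],[[0,0,0],0],[[0,0,0],0],[[0,0,0],0]], "jaw": 1, "grip_force": 50}}

```text
t: 13.95
tool_pos: [0.4283, 0.2012, 0.0973]
tool_rot: [-2.409, -1.192, -0.937]
contact_force: [-13.9, -3.3, 12.9]
opening: 0.0359
grip_force: 47.9
```

```bash
python3 tg.py 53 0 -2
python3 - <<'E'
from h import *
v=np.load("v.npy");print((frame(v[3]).T@ctrl.get_obs()["contact_force"]).round(1),ctrl.get_obs()["opening"])
E
```

```text
grasp pt slope mm [53.   1.5 -1.9]
[[0.998, -0.001, 0.067], [0.001, -1.0, -0.03], [0.067, 0.03, -0.997]]
shift [-0.      0.0015  0.0002]
[-0.7  9.2 16.9] 0.03592247122843418
```

The opening is 35.9 mm, equal to the tube's width, so the pin is pressed flush. Drawing up the slope.

>>> {"api": "drive_tool", "payload": {"rows": [[[0.004,-0.002,-0.001],0],[[0.004,0,0],0],[[0.004,0,0.0003],0],[[0,0,0],0]]}}

```text
t: 14.35
tool_pos: [0.4317, 0.2067, 0.1028]
tool_rot: [-2.419, -1.191, -0.937]
contact_force: [4.5, -7.8, -9.7]
opening: 0.036
grip_force: 50.6
```

```bash
cat > fc.py <<'E'
from h import *
v=np.load("v.npy");o=ctrl.get_obs();print("F slope",(frame(v[3]).T@o["contact_force"]).round(1),o["opening"].round(4),o["grip_force"])
E
python3 tg.py 89 0 -2;python3 fc.py
```

```text
grasp pt slope mm [61.1  1.6 -1.6]
[[0.998, -0.002, 0.062], [0.0, -0.999, -0.038], [0.062, 0.038, -0.997]]
shift [0.0278 0.0015 0.0022]Traceback (most recent call last):
  File "fc.py", line 2, in <module>
    v=np.load("v.npy");o=ctrl.get_obs();print("F slope",(frame(v[3]).T@o["contact_force"]).round(1),o["opening"].round(4),o["grip_force"])
                                                                                                    ^^^^^^^^^^^^^^^^^^
AttributeError: 'float' object has no attribute 'round'
```

>>> {"api": "drive_tool", "payload": {"rows": [[[0.004,0,0.0003],0],[[0.004,0,0.0003],0],[[0.004,0,0.0003],0],[[0.004,0,0.0003],0],[[0.004,0,0.0003],0],[[0,0,0],0]]}}

```text
t: 14.95
tool_pos: [0.4416, 0.2196, 0.1154]
tool_rot: [-2.418, -1.19, -0.937]
contact_force: [4.7, -7.3, -6.8]
opening: 0.0356
grip_force: 50.9
```

```bash
sed -i 's/o\["opening"\].round(4)/o["opening"]/' fc.py; python3 tg.py 89 0 -2;python3 fc.py
python3 - <<'E'
from h import *
a=cam("side")["image"][110:245,180:300];b=cam("top")["image"][135:220,165:265]
a=cv2.resize(a,(400,450),interpolation=cv2.INTER_CUBIC);b=cv2.resize(b,(400,340),interpolation=cv2.INTER_CUBIC)
c=np.zeros((450,800,3),np.uint8);c[:,:400]=a;c[:340,400:]=b;cv2.imwrite("pics/c3.png",c)
E
```

```text
grasp pt slope mm [81.7  1.4 -1.6]
[[0.998, -0.002, 0.062], [0.0, -0.999, -0.037], [0.062, 0.037, -0.997]]
shift [0.0073 0.0014 0.0009]
F slope [-6.6 -8.2 -3.5] 0.03562833841157511 50.86906135082245
```

View pics/c3.png

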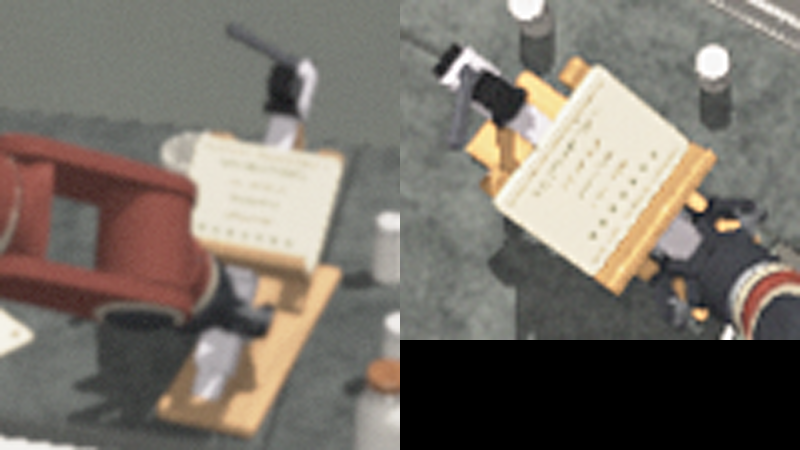

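The tile and ledge are riding up: the tile's upper-left corner is now near (497,200) in the right-hand crop. I'll take small steps to the next hole and watch for the pin to block further travel.

>>> {"api": "drive_tool", "payload": {"rows": [[[0.002,0,0.0002],0],[[0.002,0,0.0001],0],[[0.0015,0,0.0001],0],[[0,0,0],0],[[0.001,0,0.0001],0],[[0,0,0],0],[[0,0,0],0]]}}

```text
t: 15.75
tool_pos: [0.4447, 0.2235, 0.1192]
tool_rot: [-2.419, -1.191, -0.937]
contact_force: [2.1, -9.9, -5.4]
opening: 0.0355
grip_force: 51.5
```

```bash
python3 tg.py 89 0 -2;python3 fc.py
```

```text
grasp pt slope mm [88.   1.3 -1.6]
[[0.998, -0.002, 0.062], [0.0, -0.999, -0.038], [0.062, 0.038, -0.997]]
shift [0.001  0.0013 0.0005]
F slope [-8.6 -7.6 -0.1] 0.0355076585738791 51.47440642118454
```

>>> {"api": "drive_tool", "payload": {"rows": [[[0.001,0,0],0],[[0,0,0],0],[[0.001,0,0],0],[[0,0,0],0]]}}

```text
t: 16.15
tool_pos: [0.4454, 0.2245, 0.1202]
tool_rot: [-2.419, -1.191, -0.937]
contact_force: [2.2, -10.4, -6.5]
opening: 0.0356
grip_force: 51.4
```

```bash
python3 tg.py 89 0 -2;python3 fc.py
```

```text
grasp pt slope mm [89.6  1.3 -1.6]
[[0.998, -0.002, 0.061], [0.0, -0.999, -0.038], [0.061, 0.038, -0.997]]
shift [-0.0006  0.0013  0.0004]
F slope [-9.6 -8.  -0.8] 0.03556440658112869 51.39984056353569
```

>>> {"api": "drive_tool", "payload": {"rows": [[[0.001,0,0],0],[[0,0,0],0],[[0.001,0,0],0],[[0,0,0],0],[[0,0,0],0]]}}

```text
t: 16.65
tool_pos: [0.4461, 0.2255, 0.1212]
tool_rot: [-2.42, -1.191, -0.936]
contact_force: [2.0, -12.3, -7.4]
opening: 0.0359
grip_force: 51.6
```

```bash
python3 tg.py 89 0 -2;python3 fc.py
```

```text
grasp pt slope mm [91.1  1.3 -1.6]
[[0.998, -0.002, 0.061], [0.0, -0.999, -0.038], [0.061, 0.038, -0.997]]
shift [-0.0021  0.0013  0.0003]
F slope [-11.3  -8.9  -0.5] 0.03586305026757645 51.579193621873856
```

>>> {"api": "drive_tool", "payload": {"rows": [[[0.001,0,0],0],[[0,0,0],0],[[0,0,0],0]]}}

```text
t: 16.95
tool_pos: [0.4463, 0.2258, 0.1214]
tool_rot: [-2.421, -1.192, -0.935]
contact_force: [-0.3, -16.1, -4.9]
opening: 0.035
grip_force: 52.0
```

```bash
python3 tg.py 89 0 -2;python3 fc.py;  python3 - <<'E'
from h import *
v=np.load("v.npy");R=frame(v[3]);d=cam("top")
# where tile corners would be for travel 36 vs measured later; crop
b=d["image"][135:220,165:265];a=cam("side")["image"][110:245,180:300]
cv2.imwrite("t4.png",d["image"])
a=cv2.resize(a,(400,450),interpolation=cv2.INTER_CUBIC);b=cv2.resize(b[:,20:],(400,425),interpolation=cv2.INTER_CUBIC)
c=np.zeros((450,800,3),np.uint8);c[:,:400]=a;c[:425,400:]=b;cv2.imwrite("pics/c4.png",c)
for x in(.056,):
    p=proj(d,v[:3]+R@[x,.027,0]);print("pin tip top",p,"crop",(p-[185,135]+.5)*5+[400,0])
for t in (.034,.036,.038):
    for y in(.075,-.075):
        p=proj(d,v[:3]+R@[.232+t,y,v[4]]);print(t,y,(p-[185,135]+.5)*5+[400,0])
E
```

```text
grasp pt slope mm [91.4  1.4 -1.7]
[[0.998, -0.002, 0.06], [0.0, -0.999, -0.038], [0.06, 0.038, -0.997]]
shift [-0.0024  0.0013  0.0003]
F slope [-13.4  -9.4   4.2] 0.03502035818318895 52.034757882356644
pin tip top [233.28387464 201.96934797] crop [643.9193732  337.34673983]
0.034 0.075 [414.30474659 254.90706735]
0.034 -0.075 [544.50178011  76.36053952]
0.036 0.075 [412.10693991 253.37013114]
0.036 -0.075 [542.44876572  74.66577645]
0.038 0.075 [409.90486673 251.83021135]
0.038 -0.075 [540.39180162  72.9677529 ]
```

View pics/c4.png

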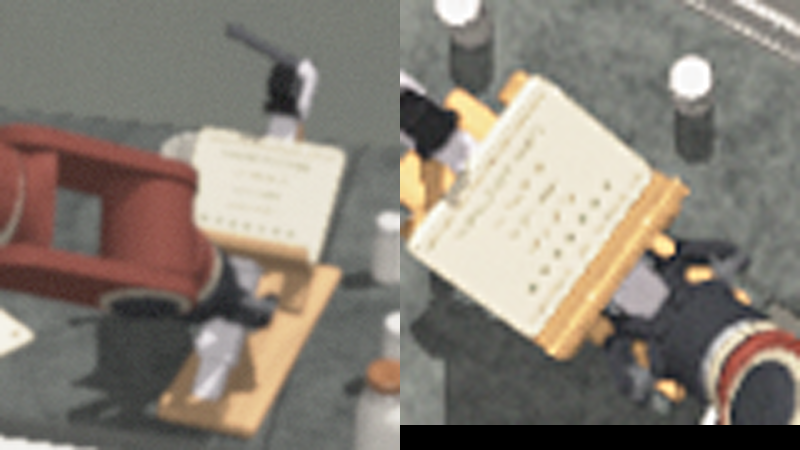

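The last 1 mm command moved only 0.3 mm while the force rose, and the tile's corners (409,250) and (541,76) match about 37 mm of travel. So the pin has sprung out in the next hole. I'll ease the load off, open the jaws and back out.

>>> {"api": "drive_tool", "payload": {"rows": [[[-0.003,0,0],0],[[-0.002,0,0],0],[[0,0,0],0]]}}

```text
t: 17.35
tool_pos: [0.4454, 0.2244, 0.1203]
tool_rot: [-2.417, -1.189, -0.94]
contact_force: [9.8, 1.5, -10.8]
opening: 0.0358
grip_force: 52.0
```

>>> {"api": "drive_tool", "payload": {"rows": [[[0,0,0],0],[[0,0,0],0],[[0,0,0],0],[[0,0,0],0],[[0,0,0],0],[[0,0,0],0]], "jaw": 0}}

```text
t: 17.95
tool_pos: [0.446, 0.2252, 0.1218]
tool_rot: [-2.414, -1.192, -0.943]
contact_force: [0.4, -0.3, -0.2]
opening: 0.0852
grip_force: 0.0
```

```bash
python3 tg.py 85 0 100;python3 fc.py; python3 st.py|head -1
```

```text
grasp pt slope mm [91.5  1.3 -0.9]
[[0.998, -0.0, 0.067], [0.002, -0.999, -0.037], [0.067, 0.037, -0.997]]
shift [ 0.0002  0.0051 -0.101 ]
F slope [-0.2 -0.5 -0.1] 0.08515708613449513 0.0
[ 0.124 -0.298  2.355  0.814  0.676  0.231] [0.446 0.225 0.122]
```

>>> {"api": "drive_tool", "payload": {"rows": [[[0,0,-0.02],0],[[0,0,-0.04],0],[[0,0,-0.045],0],[[0,0,-0.045],0],[[0,0,0],0]]}}

```text
t: 18.45
tool_pos: [0.3831, 0.1467, 0.242]
tool_rot: [-2.415, -1.195, -0.968]
contact_force: [1.0, 0.6, 0.4]
opening: 0.0854
grip_force: 0.0
```

```bash
python3 - <<'E'
from h import *
v=np.load("v.npy");R=frame(v[3]);dt,ds=cam("top"),cam("side");o0=v[:3]
def pl(d,uv,axis,val):
    o,r=ray(d,*uv);o=R.T@(o-o0);r=R.T@r;return (o+r*(val-o[axis])/r[axis])*1000
for p in((222,165),(180,222)):print("lower edge @z54",pl(dt,T(*p),2,.054).round(1))
b=dt["image"][130:200,165:215].astype(int);m=((b.max(2)<45)*255).astype(np.uint8)
for c in cv2.findContours(m,cv2.RETR_EXTERNAL,cv2.CHAIN_APPROX_NONE)[0]:
    if cv2.contourArea(c)>15:
        r=cv2.minAreaRect(c);bx=cv2.boxPoints(r)+[165,130];print(cv2.contourArea(c),r[0]);[print(pl(dt,q,2,.054).round(1)) for q in bx]
# side: lever blob
a=ds["image"][110:150,240:275];cv2.imwrite("pics/l5.png",np.vstack([cv2.resize(a,(525,600),interpolation=cv2.INTER_CUBIC)]))
for nm,y in(("xg-17",0.3056),("xg+15",.3376)):
  for s in(-.014,.014):
    for z in(.014,.054):
      q=proj(ds,o0+R@[y,s,z]);print(nm,s,z,((q-[240,110]+.5)*15).round(0))
q=proj(ds,o0+R@[.3506,.084*np.cos(.87),.027+.084*np.sin(.87)]);print("tip",(q-[240,110]+.5)*15)
q=proj(ds,o0+R@[.3506,0,.027]);print("piv",(q-[240,110]+.5)*15)
E
python3 tg.py 320 0 160; python3 st.py|head -1
```

```text
lower edge @z54 [311.6 -14.8  54. ]
lower edge @z54 [311.7  18.2  54. ]
xg-17 -0.014 0.014 [440. 519.]
xg-17 -0.014 0.054 [408. 441.]
xg-17 0.014 0.014 [320. 500.]
xg-17 0.014 0.054 [285. 422.]
xg+15 -0.014 0.014 [475. 390.]
xg+15 -0.014 0.054 [444. 310.]
xg+15 0.014 0.014 [356. 372.]
xg+15 0.014 0.054 [322. 292.]
tip [128.70725412 135.61987403]
piv [419.39099233 303.2465096 ]
grasp pt slope mm [ 82.7   5.9 150.5]
[[0.998, 0.002, 0.07], [0.005, -0.999, -0.042], [0.07, 0.042, -0.997]]
shift [0.2373 0.0067 0.0073]
[-0.111 -0.837  2.472  0.659  1.136  0.372] [0.382 0.148 0.236]
```

View pics/l5.png

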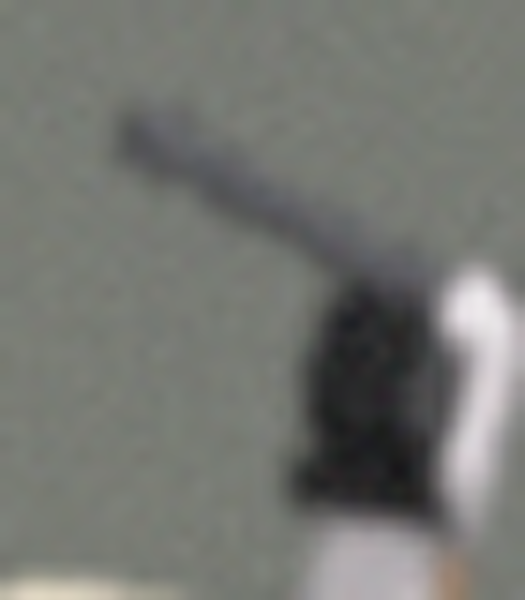

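The block spans about (310..440, 290..515) and the lever tip sits at (130,130). Both agree with the predicted stop at x ≈ 324 mm and the lever fully open. Moving above the stop.

>>> {"api": "drive_tool", "payload": {"rows": [[[0.04,0.001,0],0],[[0.04,0.001,0],0],[[0.04,0.001,0],0],[[0.04,0.001,0],0],[[0.04,0.001,0],0],[[0.038,0.001,0.004],0],[[0,0,0],0],[[0,0,0],0]]}}

```text
t: 19.35
tool_pos: [0.4938, 0.2901, 0.3859]
tool_rot: [-2.415, -1.194, -0.934]
contact_force: [-0.4, -0.4, -0.7]
opening: 0.0851
grip_force: 0.0
```

```bash
python3 tg.py 320 1 90; python3 st.py|head -1
```

```text
grasp pt slope mm [317.4   2.1 157.6]
[[0.998, -0.0, 0.062], [0.002, -0.999, -0.033], [0.062, 0.033, -0.998]]
shift [-0.0016 -0.0011  0.0676]
[ 0.259 -0.413  1.971  0.472  1.012  0.776] [0.494 0.29  0.386]
```

>>> {"api": "drive_tool", "payload": {"rows": [[[-0.001,-0.001,0.03],0],[[-0.0005,0,0.03],0],[[0,0,0.01],0],[[0,0,0],0]]}}

```text
t: 19.75
tool_pos: [0.5212, 0.3243, 0.3316]
tool_rot: [-2.417, -1.192, -0.933]
contact_force: [0.7, -1.2, 0.7]
opening: 0.0852
grip_force: 0.0
```

```bash
python3 tg.py 320 1 44;python3 fc.py
```

```text
grasp pt slope mm [318.4   0.5  87.8]
[[0.998, -0.002, 0.061], [-0.0, -0.999, -0.034], [0.061, 0.034, -0.998]]
shift [-0.001  -0.002   0.0438]
F slope [ 0.  -1.2  0.9] 0.08522612426497281 0.0
```

>>> {"api": "drive_tool", "payload": {"rows": [[[-0.001,-0.001,0.015],0],[[0,-0.001,0.015],0],[[0,0,0.013],0],[[0,0,0],0]]}}

```text
t: 20.15
tool_pos: [0.5385, 0.3471, 0.3019]
tool_rot: [-2.415, -1.192, -0.939]
contact_force: [0.7, 0.2, 0.3]
opening: 0.0851
grip_force: 0.0
```

```bash
python3 tg.py 320 1 44;python3 fc.py
```

```text
grasp pt slope mm [3.228e+02 3.000e-01 4.680e+01]
[[0.998, -0.001, 0.065], [0.001, -0.999, -0.036], [0.065, 0.036, -0.997]]
shift [-0.003  -0.0008  0.0026]
F slope [ 0.7 -0.5 -0.1] 0.08514605452710673 0.0
```

>>> {"api": "drive_tool", "payload": {"rows": [[[0,0,0],0],[[0,0,0],0],[[0,0,0],0],[[0,0,0],0],[[0,0,0],0],[[0,0,0],0],[[0,0,0],0],[[0,0,0],0]], "jaw": 1, "grip_force": 30}}

```text
t: 20.95
tool_pos: [0.5389, 0.3471, 0.3043]
tool_rot: [-2.414, -1.191, -0.943]
contact_force: [-2.6, -4.7, 4.3]
opening: 0.0275
grip_force: 31.2
```

```bash
python3 tg.py 320 1 44;python3 fc.py
```

```text
grasp pt slope mm [ 3.247e+02 -2.000e-01  4.850e+01]
[[0.998, -0.0, 0.067], [0.002, -0.999, -0.037], [0.067, 0.037, -0.997]]
shift [-0.005  -0.0013  0.0042]
F slope [-1.5 -0.7  6.6] 0.0274560711440343 31.1889910697937
```

The block is gripped (27.5 mm against the given 28 mm). Sliding the stop down.

>>> {"api": "drive_tool", "payload": {"rows": [[[-0.004,0,-0.0003],0],[[-0.004,0,-0.0003],0],[[-0.004,0,-0.0003],0],[[-0.004,0,-0.0003],0],[[-0.004,0,-0.0003],0],[[0,0,0],0],[[0,0,0],0]]}}

```text
t: 21.65
tool_pos: [0.5291, 0.3342, 0.2916]
tool_rot: [-2.414, -1.192, -0.943]
contact_force: [-2.2, -1.7, 6.7]
opening: 0.0276
grip_force: 31.4
```

```bash
python3 tg.py 296 1 44;python3 fc.py
python3 - <<'E'
from h import *
a=cam("side")["image"][110:185,220:300];b=cam("top")["image"][135:205,170:250]
cv2.imwrite("pics/c6.png",np.hstack([cv2.resize(a,(400,400),interpolation=cv2.INTER_CUBIC),cv2.resize(b,(400,400),interpolation=cv2.INTER_CUBIC)]))
E
```

```text
grasp pt slope mm [304.2   0.   48.5]
[[0.998, -0.0, 0.067], [0.002, -0.999, -0.037], [0.067, 0.037, -0.997]]
shift [-0.0084 -0.0011  0.0039]
F slope [2.  0.8 6.9] 0.027641505304862965 31.414373517036438
```

View pics/c6.png

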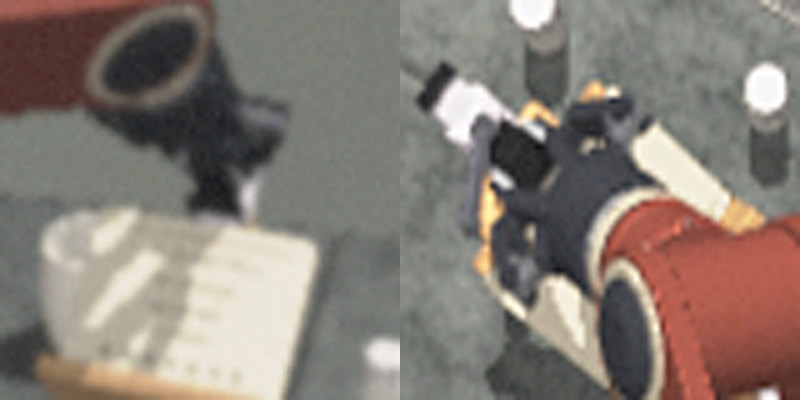

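The stop follows, 20 mm down, with the foot just above the tile's edge at about (215,215). Now small steps, feeling for contact.

>>> {"api": "drive_tool", "payload": {"rows": [[[-0.0015,0,-0.0001],0],[[-0.0015,0,-0.0001],0],[[-0.001,0,-0.0001],0],[[0,0,0],0]]}}

```text
t: 22.15
tool_pos: [0.5273, 0.3319, 0.2894]
tool_rot: [-2.413, -1.191, -0.944]
contact_force: [-0.2, -0.3, 5.6]
opening: 0.0278
grip_force: 31.2
```

```bash
python3 tg.py 296 1 44|head -1;python3 fc.py
```

```text
grasp pt slope mm [300.5   0.   48.6]
F slope [ 3.1 -0.1  4.6] 0.027771931749358124 31.155831813812256
```

>>> {"api": "drive_tool", "payload": {"rows": [[[-0.001,0,-0.0001],0],[[-0.001,0,-0.0001],0],[[0,0,0],0]]}}

```text
t: 22.45
tool_pos: [0.5264, 0.3307, 0.2882]
tool_rot: [-2.413, -1.191, -0.944]
contact_force: [-0.5, -0.4, 5.0]
opening: 0.0277
grip_force: 31.1
```

```bash
python3 tg.py 296 1 44|head -1;python3 fc.py
```

```text
grasp pt slope mm [2.985e+02 1.000e-01 4.860e+01]
F slope [2.6 0.2 4.3] 0.02769042922446237 31.11584722995758
```

>>> {"api": "drive_tool", "payload": {"rows": [[[-0.001,0,-0.0001],0],[[0,0,0],0]]}}

```text
t: 22.65
tool_pos: [0.5259, 0.33, 0.2875]
tool_rot: [-2.414, -1.191, -0.944]
contact_force: [-0.8, -1.4, 5.4]
opening: 0.0274
grip_force: 31.1
```

>>> {"api": "drive_tool", "payload": {"rows": [[[-0.001,0,-0.0001],0],[[0,0,0],0]]}}

```text
t: 22.85
tool_pos: [0.5254, 0.3294, 0.2869]
tool_rot: [-2.414, -1.191, -0.944]
contact_force: [-0.7, -0.3, 6.2]
opening: 0.0281
grip_force: 31.1
```

```bash
python3 tg.py 296 1 44|head -1;python3 fc.py
```

```text
grasp pt slope mm [2.964e+02 1.000e-01 4.850e+01]
F slope [3.3 0.4 5.3] 0.0280657073879112 31.093261241912842
```

>>> {"api": "drive_tool", "payload": {"rows": [[[-0.001,0,-0.0001],0],[[0,0,0],0]]}}

```text
t: 23.05
tool_pos: [0.5249, 0.3287, 0.2863]
tool_rot: [-2.414, -1.191, -0.944]
contact_force: [-0.0, 0.8, 6.1]
opening: 0.0281
grip_force: 31.1
```

```bash
python3 tg.py 296 1 44|head -1;python3 fc.py
```

```text
grasp pt slope mm [2.954e+02 1.000e-01 4.860e+01]
F slope [4.3 0.5 4.4] 0.02811382812140999 31.0867702960968
```

>>> {"api": "drive_tool", "payload": {"rows": [[[-0.001,0,-0.0001],0],[[0,0,0],0]]}}

```text
t: 23.25
tool_pos: [0.5245, 0.3282, 0.2858]
tool_rot: [-2.413, -1.191, -0.944]
contact_force: [0.2, 1.7, 5.2]
opening: 0.0274
grip_force: 30.9
```

```bash
python3 tg.py 296 1 44|head -1;python3 fc.py
```

```text
grasp pt slope mm [2.946e+02 1.000e-01 4.860e+01]
F slope [4.4 0.9 3.1] 0.02743663623764373 30.922847986221313
```

>>> {"api": "drive_tool", "payload": {"rows": [[[-0.001,0,-0.0001],0],[[0,0,0],0]]}}

```text
t: 23.45
tool_pos: [0.5241, 0.3276, 0.2852]
tool_rot: [-2.413, -1.191, -0.945]
contact_force: [1.4, 2.6, 6.0]
opening: 0.028
grip_force: 30.8
```

```bash
python3 tg.py 296 1 44|head -1;python3 fc.py
```

```text
grasp pt slope mm [2.937e+02 1.000e-01 4.860e+01]
F slope [6.  0.4 2.9] 0.02797923124677919 30.835264921188354
```

>>> {"api": "drive_tool", "payload": {"rows": [[[-0.001,0,-0.0001],0],[[0,0,0],0],[[0,0,0],0]]}}

```text
t: 23.75
tool_pos: [0.5236, 0.327, 0.2846]
tool_rot: [-2.413, -1.191, -0.944]
contact_force: [1.3, 1.7, 5.8]
opening: 0.028
grip_force: 30.8
```

```bash
python3 tg.py 296 1 44|head -1;python3 fc.py;python3 - <<'E'
from h import *
a=cam("side")["image"][140:175,240:285];cv2.imwrite("pics/c7.png",cv2.resize(a,(765,595),interpolation=cv2.INTER_CUBIC))
E
```

```text
grasp pt slope mm [2.927e+02 1.000e-01 4.860e+01]
F slope [ 5.2 -0.   3.3] 0.02797876471492495 30.812702178955078
```

View pics/c7.png

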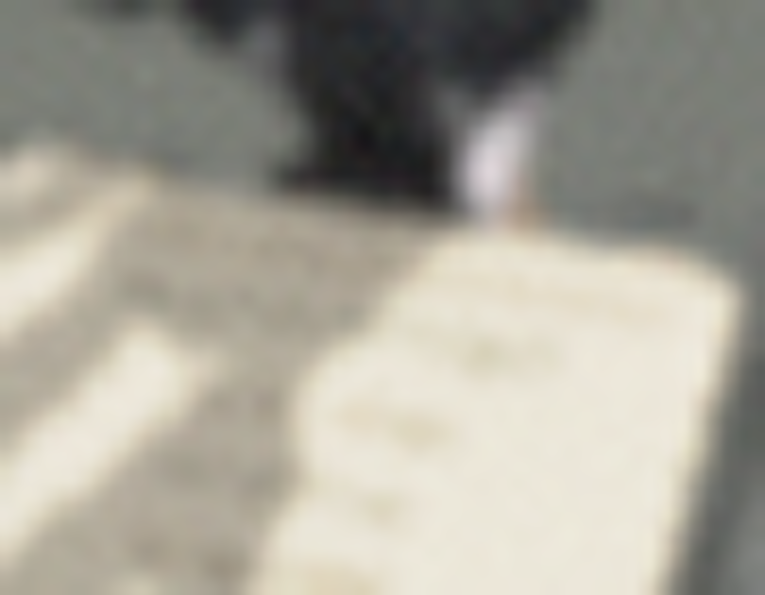

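The foot's black base meets the tile's upper edge along (280..440, 190..215), so it is touching or nearly so. I need a clear force rise, so I'll keep going in fine steps.

>>> {"api": "drive_tool", "payload": {"rows": [[[-0.001,0,-0.0001],0],[[0,0,0],0],[[0,0,0],0]]}}

```text
t: 24.1
tool_pos: [0.5233, 0.3266, 0.2842]
tool_rot: [-2.413, -1.19, -0.946]
contact_force: [2.9, 5.3, 4.5]
opening: 0.0275
grip_force: 30.5
```

```bash
python3 tg.py 296 1 44|head -1;python3 fc.py
```

```text
grasp pt slope mm [2.922e+02 1.000e-01 4.860e+01]
F slope [ 7.5  0.8 -0.2] 0.027477488159050024 30.51332116127014
```

>>> {"api": "drive_tool", "payload": {"rows": [[[-0.001,0,-0.0001],0],[[0,0,0],0],[[0,0,0],0]]}}

```text
t: 24.4
tool_pos: [0.5231, 0.3264, 0.284]
tool_rot: [-2.412, -1.189, -0.948]
contact_force: [6.8, 9.3, 3.1]
opening: 0.0275
grip_force: 30.4
```

```bash
python3 tg.py 296 1 44|head -1;python3 fc.py
```

```text
grasp pt slope mm [2.919e+02 1.000e-01 4.870e+01]
F slope [11.   0.1 -4.6] 0.027530964105857442 30.40157675743103
```

Contact is clear: the last 1 mm steps moved 0.5 mm and 0.3 mm, and the force rose to 11 N. I'll ease off and release.

>>> {"api": "drive_tool", "payload": {"rows": [[[0.001,0,0],0],[[0.001,0,0],0],[[0,0,0],0]]}}

```text
t: 24.7
tool_pos: [0.5233, 0.3266, 0.2842]
tool_rot: [-2.414, -1.192, -0.942]
contact_force: [0.6, -0.3, 4.9]
opening: 0.0277
grip_force: 31.1
```

```bash
python3 tg.py 296 1 44|head -1;python3 fc.py
```

```text
grasp pt slope mm [2.92e+02 1.00e-01 4.85e+01]
F slope [ 3.1 -0.7  3.8] 0.027670859789147267 31.099253296852112
```

>>> {"api": "drive_tool", "payload": {"rows": [[[0,0,0],0],[[0,0,0],0],[[0,0,0],0],[[0,0,0],0],[[0,0,0],0],[[0,0,-0.02],0],[[0,0,-0.04],0],[[0,0,-0.04],0],[[0,0,0],0]], "jaw": 0}}

```text
t: 25.6
tool_pos: [0.4809, 0.2746, 0.3653]
tool_rot: [-2.411, -1.192, -0.958]
contact_force: [1.5, 1.1, 1.4]
opening: 0.0853
grip_force: 0.0
```

```bash
python3 tg.py 321 45 125 72.6;python3 fc.py
python3 - <<'E'
from h import *
v=np.load("v.npy");R=frame(v[3]);o0=v[:3]
dt,ds=cam("top"),cam("side");cv2.imwrite("t8.png",dt["image"]);cv2.imwrite("s8.png",ds["image"])
E
```

```text
grasp pt slope mm [291.    1.8 135.2]
[[0.997, 0.002, 0.075], [0.006, -0.999, -0.043], [0.075, 0.043, -0.996]]
shift [ 0.0294 -0.0435  0.0106]
F slope [ 2.2 -0.6 -0. ] 0.08529100757715481 0.0
```

>>> {"api": "drive_tool", "payload": {"rows": [[[0.015,-0.022,0],0],[[0.015,-0.022,0],0],[[0,0,0],0],[[0,0,0],0],[[0,0,0],0],[[0,0,0],0],[[0,0,0],0]], "jaw": 1}}

```text
t: 26.4
tool_pos: [0.4595, 0.3201, 0.3765]
tool_rot: [-2.416, -1.191, -0.941]
contact_force: [-0.3, -0.6, -0.1]
opening: -0.0001
grip_force: 0.0
```

```bash
python3 tg.py 321 45 100 72.6;python3 fc.py; python3 st.py|head -1;python3 - <<'E'
from h import *
v=np.load("v.npy");R=frame(v[3]);o0=v[:3]
dt=cv2.imread("t8.png")
# dark steel lever in top view: predicted line pixels, sample along x candidates for darkness minimum
d=cam("top")
for xs in np.arange(308,334,2):
    vals=[]
    for r in np.linspace(.045,.08,8):
        th=np.radians(50);q=proj(d,o0+R@[xs/1000,r*np.cos(th),.027+r*np.sin(th)]);vals.append(cv2.getRectSubPix(cv2.cvtColor(dt,6).astype(np.float32),(1,1),tuple(map(float,q)))[0,0])
    print(xs,round(float(np.mean(vals)),1),end="; ")
E
```

```text
grasp pt slope mm [315.8  46.6 129.5]
[[0.998, -0.001, 0.066], [0.001, -0.999, -0.037], [0.066, 0.037, -0.997]]
shift [0.0033 0.0004 0.0298]
F slope [-0.6 -0.1  0.3] -0.00012797332191418585 0.0
[ 0.35  -0.459  2.02   0.417  0.964  0.874] [0.46  0.32  0.377]
308 159.4; 310 154.2; 312 135.0; 314 117.7; 316 106.8; 318 105.9; 320 112.8; 322 116.8; 324 122.0; 326 145.5; 328 178.7; 330 193.6; 332 188.5;
```

The lever's dark band is centred at x ≈ 319 mm, as expected. Pressing down on it.

>>> {"api": "drive_tool", "payload": {"rows": [[[0.002,0,0.015],0],[[0,0,0.015],0],[[0,0,0.01],0],[[0,0,0.01],0],[[0,0,0.01],0],[[0,0,0],0]]}}

```text
t: 27.05
tool_pos: [0.486, 0.3527, 0.3325]
tool_rot: [-2.415, -1.192, -0.94]
contact_force: [-0.3, -0.4, 0.4]
opening: 0.0001
grip_force: 0.0
```

```bash
python3 tg.py 320 45 32 72.6;python3 fc.py
```

```text
grasp pt slope mm [321.7  45.   69. ]
[[0.998, -0.001, 0.065], [0.002, -0.999, -0.036], [0.065, 0.036, -0.997]]
shift [-0.0041 -0.0014  0.0368]
F slope [-0.2  0.   0.6] 8.714013382516068e-05 0.04707764668765435
```

>>> {"api": "drive_tool", "payload": {"rows": [[[-0.001,0,0.008],0],[[-0.001,0,0.008],0],[[0,0,0],0]]}}

```text
t: 27.35
tool_pos: [0.4918, 0.3596, 0.3195]
tool_rot: [-2.415, -1.192, -0.941]
contact_force: [0.9, -0.4, -0.2]
opening: -0.0003
grip_force: 0.2
```

```bash
python3 tg.py 320 45 32 72.6;python3 fc.py
```

```text
grasp pt slope mm [320.8  44.5  53.2]
[[0.998, -0.0, 0.065], [0.002, -0.999, -0.036], [0.065, 0.037, -0.997]]
shift [-0.0022 -0.0013  0.021 ]
F slope [ 0.1 -1.  -0.3] -0.00032615494023817323 0.1554930266320298
```

>>> {"api": "drive_tool", "payload": {"rows": [[[-0.001,0,0.006],0],[[-0.001,0,0.006],0]]}}

```text
t: 27.55
tool_pos: [0.4962, 0.3647, 0.3106]
tool_rot: [-2.413, -1.191, -0.944]
contact_force: [-1.4, -0.5, 2.1]
opening: 0.0002
grip_force: 1.1
```

```bash
python3 tg.py 320 45 32 72.6;python3 fc.py
python3 - <<'E'
from h import *
v=np.load("v.npy");R=frame(v[3]);o0=v[:3]
for n in("side","top"):
  old=cv2.cvtColor(cv2.imread(n[0]+"8.png"),6).astype(np.float32);d=cam(n);new=cv2.cvtColor(d["image"],6).astype(np.float32)
  for th in(0,10,20,30,40,50):
    f=lambda im:[int(cv2.getRectSubPix(im,(1,1),tuple(map(float,proj(d,o0+R@[.319,r*np.cos(np.radians(th)),.027+r*np.sin(np.radians(th))]))))[0,0]) for r in(.05,.06,.07,.08,.09)]
    print(n,th,f(old),f(new))
E
```

```text
grasp pt slope mm [320.8  44.   42. ]
[[0.998, -0.0, 0.068], [0.002, -0.999, -0.037], [0.068, 0.037, -0.997]]
shift [-0.0015 -0.0014  0.0099]
F slope [0.3 0.8 2.5] 0.00023213259561967662 1.1116025573574007
side 0 [124, 124, 126, 126, 124] [99, 105, 109, 103, 121]
side 10 [124, 125, 123, 124, 123] [93, 83, 88, 91, 121]
side 20 [123, 122, 124, 120, 99] [92, 77, 78, 95, 92]
side 30 [114, 117, 118, 124, 60] [78, 63, 58, 66, 49]
side 40 [95, 96, 91, 110, 83] [50, 48, 48, 39, 42]
side 50 [92, 90, 94, 90, 82] [45, 44, 44, 42, 39]
top 0 [130, 134, 126, 130, 132] [225, 121, 121, 104, 131]
top 10 [161, 133, 129, 129, 130] [205, 99, 107, 104, 129]
top 20 [217, 137, 126, 134, 127] [180, 69, 109, 105, 127]
top 30 [223, 131, 134, 135, 130] [192, 143, 117, 103, 88]
top 40 [156, 138, 114, 138, 140] [129, 77, 67, 76, 63]
top 50 [114, 111, 106, 98, 153] [148, 64, 46, 63, 71]
```

The lever is folding with little force: its darker pixels now lie at 0–20° and end at 84 mm. Continue to the stop.

>>> {"api": "drive_tool", "payload": {"rows": [[[-0.0005,0,0.004],0],[[-0.0005,0,0.003],0],[[0,0,0.002],0],[[0,0,0],0]]}}

```text
t: 28.05
tool_pos: [0.4994, 0.3686, 0.3028]
tool_rot: [-2.414, -1.192, -0.942]
contact_force: [-0.5, 0.2, 0.8]
opening: -0.0002
grip_force: 0.4
```

```bash
python3 tg.py 320 45 32 72.6;python3 fc.py
```

```text
grasp pt slope mm [319.9  43.7  32.8]
[[0.998, -0.0, 0.066], [0.002, -0.999, -0.037], [0.066, 0.037, -0.997]]
shift [ 0.     -0.0013  0.0008]
F slope [0.4 0.5 0.7] -0.0001569753690967701 0.3882018752483418
```

>>> {"api": "drive_tool", "payload": {"rows": [[[0,0,0.002],0],[[0,0,0.001],0],[[0,0,0],0]]}}

```text
t: 28.35
tool_pos: [0.5005, 0.3699, 0.3029]
tool_rot: [-2.413, -1.194, -0.943]
contact_force: [-12.4, -10.4, 11.3]
opening: 0.0001
grip_force: 9.6
```

```bash
python3 tg.py 320 45 32 72.6;python3 fc.py
```

```text
grasp pt slope mm [321.3  43.7  31.9]
[[0.998, 0.001, 0.067], [0.004, -0.999, -0.036], [0.067, 0.036, -0.997]]
shift [-0.0013 -0.0013 -0.0003]
F slope [-5.5  3.7 18.6] 9.623211139074748e-05 9.580738032236695
```

The lever hit its stop at z ≈ 31.9 mm (31.5 expected) with 19 N. Retreating, then I'll check with image comparisons that the stop, tile and ledge haven't moved.

>>> {"api": "drive_tool", "payload": {"rows": [[[0,0,-0.003],0],[[0,0,-0.02],0],[[0,0,-0.04],0],[[0,0,-0.045],0],[[-0.03,0,-0.035],0],[[-0.04,0,-0.03],0],[[-0.04,0,-0.03],0],[[-0.04,0,-0.03],0],[[-0.04,0,-0.03],0],[[0,0,0],0]]}}

```text
t: 29.35
tool_pos: [0.3478, 0.121, 0.3735]
tool_rot: [-2.422, -1.187, -0.906]
contact_force: [0.5, 0.3, 0.3]
opening: -0.0002
grip_force: 0.0
```

```bash
python3 tg.py 320 45 32 72.6|head -1
python3 - <<'E'
from h import *
v=np.load("v.npy");R=frame(v[3]);o0=v[:3]
for n in("side","top"):
  old=cv2.cvtColor(cv2.imread(n[0]+"8.png"),6).astype(np.float32);d=cam(n);cv2.imwrite(n[0]+"9.png",d["image"]);new=cv2.cvtColor(d["image"],6).astype(np.float32)
  for th in(-10,0,10,20,50):
    f=lambda im:[int(cv2.getRectSubPix(im,(1,1),tuple(map(float,proj(d,o0+R@[.319,r*np.cos(np.radians(th)),.027+r*np.sin(np.radians(th))]))))[0,0]) for r in(.05,.06,.07,.08,.09)]
    print(n,th,f(new))
  # block/foot sampling along slope x at y=0,z=.054 (block top) and foot/mast gap at z~.02
  for nm,y,z in(("blocktop",0,.054),("foot",0.012,.03),("tile R",-.03,.0273),("tile L",.03,.0273)):
    xs=np.arange(250,332,4);g=lambda im:[int(cv2.getRectSubPix(im,(1,1),tuple(map(float,proj(d,o0+R@[x/1000,y,z]))))[0,0]) for x in xs]
    print(n,nm,xs[0]);print(g(old));print(g(new))
E
```

```text
grasp pt slope mm [134.2  17.9 266.4]
side -10 [108, 109, 107, 95, 116]
side 0 [93, 86, 87, 92, 124]
side 10 [93, 94, 100, 103, 122]
side 20 [106, 105, 111, 117, 124]
side 50 [124, 123, 126, 123, 123]
side blocktop 250
[160, 142, 97, 53, 39, 26, 28, 40, 42, 40, 46, 42, 40, 45, 61, 86, 106, 133, 158, 155, 124]
[162, 143, 96, 54, 42, 34, 30, 37, 38, 39, 42, 41, 41, 46, 61, 81, 91, 119, 156, 173, 171]
side foot 250
[167, 161, 162, 157, 122, 70, 50, 52, 45, 38, 42, 41, 44, 46, 43, 45, 55, 69, 87, 105, 116]
[167, 161, 162, 159, 122, 76, 61, 60, 46, 35, 41, 42, 41, 40, 43, 42, 50, 71, 89, 100, 116]
side tile R 250
[224, 222, 222, 225, 212, 170, 149, 143, 139, 138, 136, 133, 133, 134, 134, 135, 130, 126, 122, 122, 122]
[225, 222, 222, 224, 212, 171, 150, 142, 139, 139, 136, 133, 134, 134, 132, 135, 135, 129, 121, 121, 122]
side tile L 250
[167, 164, 165, 170, 156, 127, 123, 124, 125, 124, 124, 124, 124, 125, 122, 125, 124, 122, 112, 88, 90]
[167, 164, 168, 171, 158, 129, 121, 122, 124, 124, 123, 125, 124, 125, 123, 120, 112, 95, 92, 103, 109]
top -10 [122, 123, 122, 109, 130]
top 0 [102, 10
[... 276 characters left out ...]
5, 40, 41, 46, 54, 50, 49, 43, 78, 98, 101]
top foot 250
[175, 165, 160, 146, 92, 45, 46, 47, 65, 71, 71, 66, 73, 60, 81, 102, 121, 130, 185, 235, 251]
[178, 167, 165, 160, 112, 54, 42, 47, 55, 69, 71, 65, 69, 61, 55, 90, 112, 106, 111, 152, 249]
top tile R 250
[234, 220, 225, 237, 245, 236, 226, 223, 223, 227, 223, 222, 230, 224, 216, 209, 150, 123, 124, 124, 125]
[234, 222, 227, 239, 245, 237, 228, 225, 225, 229, 225, 224, 232, 226, 219, 211, 151, 126, 128, 126, 127]
top tile L 250
[174, 159, 162, 176, 175, 205, 202, 167, 144, 145, 150, 118, 103, 115, 125, 166, 164, 128, 115, 109, 120]
[175, 162, 166, 178, 179, 201, 201, 170, 145, 147, 144, 149, 203, 227, 229, 220, 160, 104, 115, 121, 117]
```

The tile is unmoved and the lever's dark band lies at about 0°. One or two edges hint that the stop may have crept up by about 1 mm, so I'll measure that properly with sub-pixel edge crossings, and check the lever angle too.

Run:
```python
from h import *
v=np.load("v.npy");R=frame(v[3]);o0=v[:3]
def prof(im,d,pts): return np.array([cv2.getRectSubPix(im,(1,1),tuple(map(float,proj(d,o0+R@p))))[0,0] for p in pts])
for n in("side","top"):
  d=cam(n);I=[cv2.GaussianBlur(cv2.cvtColor(cv2.imread(n[0]+k+".png"),6).astype(np.float32),(0,0),.7) for k in"89"]
  for nm,ys,z,x0,x1 in(("low",(-.012,-.006,0,.006,.012),.054,.262,.292),("up",(-.012,-.006,0),.054,.296,.335),("lowfoot",(-.016,-.01,.01,.016),.03,.255,.285)):
    for y in ys:
      xs=np.arange(x0,x1,.0005);c=[]
      for im in I:
        p=prof(im,d,[[x,y,z] for x in xs]);g=np.gradient(p);i=np.argmax(np.abs(g));w=np.abs(g[max(0,i-6):i+7]);c.append(((xs[max(0,i-6):i+7]*w).sum()/w.sum()*1000).round(2))
      print(n,nm,y,c,end=" | ")
    print()
  # lever angle: darkest across normal at several y
  im=cv2.cvtColor(cv2.imread(n[0]+"9.png"),6).astype(np.float32);zs=np.arange(-.01,.065,.001)
  for y in(.04,.055,.07):
    p=prof(im,d,[[.319,y,z] for z in zs]);w=np.clip(118-p,0,None);print(n,y,"zc",((zs*w).sum()/w.sum()*1000).round(1),p[::5].astype(int).tolist())
```

```text
side low -0.012 [np.float64(263.48), np.float64(263.44)] | side low -0.006 [np.float64(263.35), np.float64(263.23)] | side low 0 [np.float64(263.12), np.float64(263.07)] | side low 0.006 [np.float64(263.03), np.float64(262.87)] | side low 0.012 [np.float64(275.08), np.float64(275.0)] | 
side up -0.012 [np.float64(326.49), np.float64(316.51)] | side up -0.006 [np.float64(328.19), np.float64(315.82)] | side up 0 [np.float64(332.01), np.float64(320.17)] | 
side lowfoot -0.016 [np.float64(263.41), np.float64(263.47)] | side lowfoot -0.01 [np.float64(267.19), np.float64(265.59)] | side lowfoot 0.01 [np.float64(266.25), np.float64(266.17)] | side lowfoot 0.016 [np.float64(266.89), np.float64(266.85)] | 
side 0.04 zc 29.4 [122, 123, 122, 120, 114, 106, 93, 85, 83, 91, 100, 105, 114, 120, 120]
side 0.055 zc 33.5 [123, 125, 124, 123, 122, 114, 105, 92, 90, 91, 93, 101, 109, 119, 121]
side 0.07 zc 31.4 [126, 124, 122, 120, 115, 107, 93, 88, 89, 95, 99, 103, 107, 114, 120]
top low -0.012 [np.float64(274.74), np.float64(277.87)] | top low -0.006 [np.float64(274.6), np.float64(277.14)] | top low 0 [np.float64(275.06), np.float64(277.27)] | top low 0.006 [np.float64(276.64), np.float64(276.89)] | top low 0.012 [np.float64(277.03), np.float64(277.6)] | 
top up -0.012 [np.float64(320.88), np.float64(320.95)] | top up -0.006 [np.float64(320.76), np.float64(325.38)] | top up 0 [np.float64(333.97), np.float64(322.41)] | 
top lowfoot -0.016 [np.float64(265.04), np.float64(265.29)] | top lowfoot -0.01 [np.float64(262.86), np.float64(264.65)] | top lowfoot 0.01 [np.float64(265.14), np.float64(265.43)] | top lowfoot 0.016 [np.float64(268.16), np.float64(268.52)] | 
top 0.04 zc 11.3 [111, 109, 110, 115, 120, 123, 121, 109, 103, 137, 185, 221, 232, 229, 228]
top 0.055 zc 28.1 [109, 110, 113, 118, 125, 127, 120, 106, 100, 101, 115, 136, 137, 129, 114]
top 0.07 zc 26.7 [118, 116, 116, 120, 121, 123, 116, 108, 106, 109, 118, 128, 133, 138, 140]
```

Side-view edges show no shift of the stop; the larger top-view differences I put down to the gripper's shadow in the earlier picture. The lever lies flat and the tile is still. The arm is clear, so I'm handing in.

```bash
python3 -c "
from station import ctrl
print(ctrl.finish_job())"
```

```text
the job is handed in; nothing more can be done
None
```

I handed the job in at about 29.5 s of the 58 s allowed: the ledge is up at the next hole with the pin sprung out (judged by the ledge blocking, not seen directly), the top stop rests on the tile's upper edge, the clamp lever is folded flat, and the tile lies flat; the stop may have crept up by a few tenths of a millimetre while I pressed the lever.

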